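Pack the last bottle and snap its cap on

TASK

One bottle is still open: stand it in the empty cell of the divided carton and let go of it, then put its black cap on the neck and press straight down until it clicks home. Do not stop at the click: the seal under the cap needs steady pressure, so finish with your hand still pushing the cap down firmly, with about 10 N. Leave the capped bottles standing in their cells and the things around the work where they are.

Things in the scene. Friction and masses are not known exactly. Their poses are not given: they have to be found in the camera images.
- bottle: the open bottle: round white plastic, paper label, 150 g, upright on the bench to the left or right. Origin: centre of its underside, z up its axis. Body 46 mm in diameter, straight from 3 to 89 mm height (grip it there); then a shoulder and the neck: a snap bead 27 mm in diameter, 107 to 108 mm above the foot, and above it a lip 20 mm in diameter, mouth at 124 mm
- cap: the loose snap cap: black ribbed plastic, 42 mm in diameter, 30 mm tall, 50 g, open side down on the bench on the other side. Origin: centre of its open rim, z towards its closed top. Skirt straight: grip it across the sides at any yaw. A sleeve inside takes the lip of the neck (1 mm play all round); four sprung catches inside ride over the bead
- cap_top (a point): centre of the cap's closed top, 30 mm above its rim. Set on the neck, the cap first rests with its rim 106 mm above the bottle's foot. Pushing it on takes more and more force, 6 to 17 N at the most (less if askew), until the rim is at 102 to 104 mm; then it drops to nothing (the click) and it runs down to a rigid stop: rim 97 mm, top 127 mm above the foot
- bottle_mouth (a point): centre of the open mouth of the bottle, 124 mm above its foot, on its axis
- crate: the divided carton: brown board, one row of four square cells, 228 x 60 mm outside, outer walls 56 mm high, dividers 52 mm. Heavy, does not shift. Origin: centre of its underside; the row runs along its y. Cells 52 x 52 mm, centres at y = -84, -28, +28, +84 mm, inner floor at z = 4 mm. Three hold capped bottles; which is empty varies
- empty_cell (a point): centre of the inner floor of the empty cell (4 mm above the bench)
- capped_1: a bottle already capped, in one cell of the carton: the same bottle with the cap home, 46 mm in diameter, 127 mm tall. Origin: centre of its underside
- capped_2: another capped bottle in the carton, the same
- capped_3: another capped bottle in the carton, the same
- stapler: bystander: blue desk stapler, 34 x 142 x 54 mm, near the robot between bottle and cap; its length is along its y. Origin: centre of its underside
- tape_clear: bystander: big roll of clear tape lying flat, 100 mm in diameter, 50 mm high, to the left behind the carton. Origin: centre of its underside
- tape_measure: bystander: tape measure, 39 x 81 x 62 mm, to the right. Origin: centre of its underside. Beyond it, past the right end of the bench, stands a tall shelf rack: draw the arm in before swinging past its posts
- label_box: bystander: flat white box, 152 x 107 x 30 mm, to the left. Origin: centre of its underside

How it is judged:
On the way, in this order (a step that is already met when the one before it is completed fails the run):
1. the open bottle stands upright on the floor of the empty cell and the hand has let go of it (horizontal distance between bottle and empty_cell below 0.01 m and height (world z) of bottle below 0.009 m and angle between bottle's own z axis and vertical below 0.12 rad and contact force between the fingers and bottle below 0.1 N), for 0.3 s.
2. the cap has clicked: it is past the bead and home on the neck, straight (horizontal distance between bottle and empty_cell below 0.01 m and height (world z) of bottle below 0.009 m and angle between bottle's own z axis and vertical below 0.12 rad and z of cap in the frame of bottle between 0.09 and 0.0985 m and x of cap in the frame of bottle between -0.005 and 0.005 m and y of cap in the frame of bottle between -0.005 and 0.005 m and angle between the z axis of cap and the z axis of bottle, either way round below 0.1 rad), for 0.2 s.
At the end, for the whole second after the job is handed in: The bottle stands in the cell that was empty (within 10 mm of its middle, upright within 0.12 rad), the cap is home and straight (rim 90 to 98.5 mm above the bottle's foot, within 5 mm and 0.10 rad of its axis), and the hand still pushes: over 4 N hand on cap and cap on bottle (all of step 2 and contact force between cap and bottle above 4 N and contact force between the fingers and cap above 4 N); the arm keeps its last pose, push and grip.
It fails at once if a capped bottle is moved by more than 15 mm or tipped (distance of any of capped_1, capped_2, capped_3 from where it was at the start of the episode above 0.015 m or angle between any of capped_1, capped_2, capped_3's own z axis and vertical above 0.25 rad).
It fails at once if one of the things around the work is moved by more than 30 mm (distance of any of tape_clear, stapler, tape_measure, label_box from where it was at the start of the episode above 0.03 m).
It also fails if it takes over 69 s, if anything falls off the work surface, if the arm or the gripper's body presses on something with over 40 N, if the wrist force passes 120 N, or if a joint passes its speed limit or range.

ROBOT

A 6-joint arm with a two-finger parallel gripper is mounted at the origin on a cart in front of the work surface, level with it; the furniture and walls round the work are solid. World frame = base frame: x ahead of the robot, y to its left, z up, the work surface at z = 0. Lengths are in m, angles in rad, forces in N, time in s.
With the tool pointing down it reaches from about 0.325 to 0.775 m from the base axis. Payload 5.5 kg.
Tool frame: the origin (TCP) lies where the fingers leave the gripper's body, on its centre line; the fingertips stand 73 mm ahead of it and the grasp point (between the pads) lies 54 mm ahead of it (bot.tip_extent is the distance from the TCP to the fingertips, in m); z points along the fingers, y is the line along which they close (so a half turn about z gives the same grasp; the last joint's range is limited). The gripper opens to 85 mm and grips with 20 to 120 N. Pads are 22 mm wide; open, the fingers measure 114 mm over their backs; the gripper's body (76 mm by 85 mm) begins 54 mm behind the grasp point. The pads swing forward as they close: fully open they stand 13 mm farther back than shut.
Start: joints at [-1.315, 0.091, 1.231, -0, 1.82, -0.057], TCP at [0.185, -0.571, 0.304] pointing down, gripper open.
Joint ranges: [-2.87, 2.87], [-0.86, 2.18], [0.17, 2.46], [-1.51, 4.65], [0.06, 2.69], [-2.65, 2.65]. Speed limits (rad/s): [2.57, 2.57, 3.01, 3.14, 3.14, 3.14].

INTERFACE

Orientations are given as a unit quaternion [w, x, y, z].
In Python, from workcell import bot gives the robot as it stands. The module is installed in compiled form; this text tells all that it offers.
- The arm moves only by the tool apply_moves, never from a script. Its arguments are lists of equal length, an entry for each row: "turn": the turn, a rotation vector about the tool's x, y, z in degrees, a list of three; "travel": the shift along the tool's x, y, z in mm, a list of three; "fingers": the finger opening in mm, from 0 to 85.4. A call has 1 to 12 rows; each row shifts and turns the commanded pose from where the row before left it, along the tool's axes as they then stand; what a row does not reach is not made up. A row lasts 1/12 s, in which the tool goes at most 41.7 mm and 7.16 degrees, less where a joint would pass 70% of its speed; a pose out of reach is approached as far as the arm can. A call is refused whole if a number of a shift passes 41.7 or a number of a turn 7.16, either way. A call with a gripper value outside its range is refused whole. The fingers move at their own pace and stop on an object; "squeeze" is the grip in N (left out, the last holds). Time passes only in rows, so rows that do not move let the fingers close. It gives the time, the measured TCP pose, the force, the opening and the grip force at its end, in the units of the state.
- bot.sense(): the state, without advancing time (a new reading comes with each control period).
- bot.read_camera(name): name is "scene" or "top" or "wrist"; returns a dict with "frame" (400x640x3 uint8, red, green, blue), "K" (3x3 intrinsics, pixels), "R" (3x3) and "t" (3): a world point X has camera coordinates R X + t. Camera axes: x right, y down, z forward; pixel columns grow to the right and rows downward; lengths in m; the calibration is good to about 2 mm. A picture is of the moment at which its call begins. There is no depth.
- bot.close_job(): hands the job in; it is judged then, once.
Trained networks look in the newest picture that a camera, given by its name, has taken for a name from the list of things; names that differ only in an ending like _2 or _b are one class to them, and where a whole thing is asked for, a point or a joint stands for the part that bears it (a point fixed in the world has none). Each returns a list of dicts, best first, with "conf" (0 to 1); they miss things now and then, are a little off and sometimes report something else, mostly with a low value. They report only what shows in the picture. A call takes as long as a camera call.
- bot.trace(thing, camera): "region" (400x640 bool, what is visible of it).
- bot.pinpoint(thing, camera): "position" ([x, y, z] in m, in world coordinates, good to about 4 mm: a listed point, or the origin of a listed thing).
The state is a dict: "clock": time; "joints": joint angles; "joint_velocities": joint speeds; "tau": joint torques, N m; "eef_pos": TCP position; "tcp_rot": TCP orientation; "ft_force": force on the tool from outside, world axes, zero at the start; "moment": the same for the moment, N m; "gripper_width": finger opening in m; "gripper_force": force on a finger pad.
Only numpy, scipy, OpenCV 4.12 (cv2) and the standard library are available. Lean on these libraries where they do the work, as an engineer would, in place of code of your own. Each camera call takes 0.05 s, during which the arm holds its last target. There are 200 camera calls.

## Working session

There is one attempt and no reset: what is moved stays moved. The work goes in short steps, Python scripts to look and compute and a tool call to move; the robot and the scene stay as the last step left them, time stands still between calls to the robot, and variables do not carry over. Pictures are saved under pics/ and viewed, at most 10 in all, crops included, and the job is handed in when it is done.

Besides the shell and the picture viewer there is one more tool, called after "Call:" as name(argument=value, ...) on one line, values as JSON. apply_moves: Moves the arm, as the interface text tells. Its arguments: {"type":"object","properties":{"turn":{"type":"array","items":{"type":"array","items":{"type":"number"}}},"travel":{"type":"array","items":{"type":"array","items":{"type":"number"}}},"fingers":{"type":"array","items":{"type":"number"}},"squeeze":{"type":"number"}},"required":["turn","travel","fingers"]}

```bash
mkdir -p pics; python3 - <<'E'
from workcell import bot
import cv2,numpy as np
np.set_printoptions(precision=4,suppress=True)
for c in ("scene","top"):
    r=bot.read_camera(c); cv2.imwrite(f"pics/{c}0.png",r["frame"][:,:,::-1])
    for n in ("bottle","bottle_mouth","cap","cap_top","crate","empty_cell","capped_1","stapler","tape_clear","tape_measure","label_box"):
        print(c,n,[(round(d["conf"],2),np.round(d["position"],4).tolist()) for d in bot.pinpoint(n,c)][:4])
s=bot.sense();print(s["clock"],s["eef_pos"],s["tcp_rot"],s["ft_force"],s["gripper_width"])
E
```

```text
scene bottle [(0.6, [0.4547, 0.2015, -0.0004])]
scene bottle_mouth [(0.78, [0.4604, 0.1982, 0.1208]), (0.4, [0.5909, -0.0401, -0.0037])]
scene cap [(0.71, [0.4416, -0.2758, -0.0037])]
scene cap_top [(0.46, [0.4388, -0.2778, 0.0308])]
scene crate [(0.83, [0.5881, -0.0381, -0.0023])]
scene empty_cell []
scene capped_1 [(0.88, [0.5775, -0.0685, 0.0044]), (0.81, [0.5575, -0.1209, 0.0066]), (0.57, [0.6169, 0.0376, 0.0002])]
scene stapler [(0.7, [0.5416, -0.4183, 0.0021]), (0.58, [0.4211, -0.0184, -0.0012]), (0.37, [0.5595, -0.1174, 0.0086])]
scene tape_clear [(0.61, [0.6986, 0.2446, -0.0001]), (0.43, [0.4204, -0.0166, -0.0028]), (0.39, [0.5415, -0.4195, 0.0013])]
scene tape_measure [(0.7, [0.545, -0.419, -0.0006])]
scene label_box [(0.68, [0.6004, 0.4601, -0.0023])]
top bottle [(0.76, [0.453, 0.2041, -0.0005])]
top bottle_mouth [(0.77, [0.4584, 0.2055, 0.122])]
top cap [(0.41, [0.4407, -0.271, 0.0008])]
top cap_top [(0.54, [0.4401, -0.2732, 0.0239])]
top crate [(0.72, [0.587, -0.0405, -0.0027])]
top empty_cell []
top capped_1 [(0.71, [0.5749, -0.065, 0.0016]), (0.62, [0.5589, -0.1165, 0.001]), (0.59, [0.6159, 0.0378, 0.0042])]
top stapler [(0.9, [0.417, -0.0202, 0.0002]), (0.47, [0.5595, -0.118, 0.0024])]
top tape_clear [(0.82, [0.697, 0.2409, -0.0007])]
top tape_measure [(0.68, [0.5464, -0.4219, -0.0013])]
top label_box [(0.66, [0.5976, 0.4581, 0.0031])]
1.2 [ 0.1846 -0.5709  0.3039] [-0.      0.9878  0.1557 -0.    ] [-0.2968  0.4081  0.489 ] 0.0854399961865917
```

View pics/scene0.png

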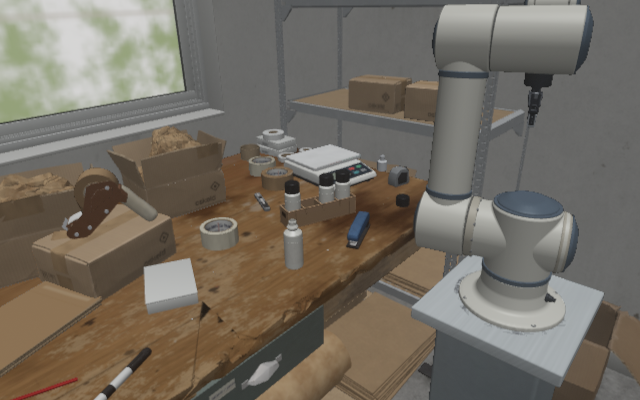

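View pics/top0.png

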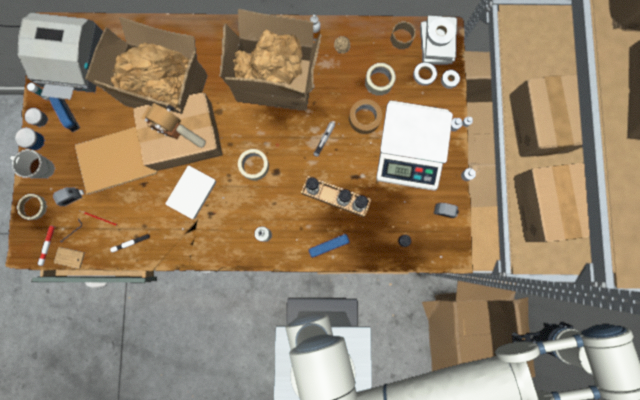

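Call:
apply_moves(turn=[[0,0,0],[0,0,0],[0,0,0],[0,0,0],[0,0,0],[0,0,0],[0,0,0],[0,0,-3]], travel=[[0,-20,0],[0,-35,0],[0,-35,0],[0,-35,0],[0,-35,0],[0,-35,0],[0,-5,0],[20,0,0]], fingers=[85,85,85,85,85,85,85,85])

```text
clock: 1.87
eef_pos: [0.1402, -0.3735, 0.3049]
tcp_rot: [0.002, 0.984, 0.18, -0.001]
ft_force: [-0.1, -0.3, 0.3]
gripper_width: 0.0849
gripper_force: 0.0
```

Call:
apply_moves(turn=[[0,0,-5.5],[0,0,-5.5],[0,0,-5.5],[0,0,-5.5],[0,0,-5.5],[0,0,-5.5],[0,0,-5.5],[0,0,-5.5],[0,0,-4.7],[0,0,0]], travel=[[38,0,0],[38,0,0],[38,0,0],[38,0,0],[38,0,0],[38,0,0],[38,0,0],[38,0,0],[34,0,0],[0,0,0]], fingers=[85,85,85,85,85,85,85,85,85,85])

```text
clock: 2.7
eef_pos: [0.3853, -0.1478, 0.304]
tcp_rot: [-0.001, 0.818, 0.575, 0.001]
ft_force: [0.2, -0.4, -0.2]
gripper_width: 0.0851
gripper_force: 0.0
```

```bash
cat > h.py <<'E'
from workcell import bot
import cv2,numpy as np
from scipy.spatial.transform import Rotation as Ro
np.set_printoptions(precision=4,suppress=True)
def state():
    s=bot.sense(); q=s["tcp_rot"]; R=Ro.from_quat([q[1],q[2],q[3],q[0]]).as_matrix()
    return s,R,np.array(s["eef_pos"])
def go(x,y,z,yaw=None):
    s,R,p=state(); print("clock",s["clock"],"pos",p,"tool x ang",np.degrees(np.arctan2(R[1,0],R[0,0])),"tilt",R[:,2],"F",np.array(s["ft_force"]))
    print(" -> tool mm",1000*R.T@(np.array([x,y,z])-p))
def pins(cams,names):
    for c in cams:
        r=bot.read_camera(c)
        for n in names: print(c,n,[(round(d["conf"],2),np.round(d["position"],4).tolist()) for d in bot.pinpoint(n,c)][:4])
def pic(c,f):
    r=bot.read_camera(c); cv2.imwrite("pics/"+f,r["frame"][:,:,::-1]); return r
E
python3 - <<'E'
from h import *
pic("wrist","w1.png"); pins(["wrist","top","scene"],["bottle","bottle_mouth","cap","crate","empty_cell","capped_1"])
go(.455,.203,.3)
E
```

```text
wrist bottle []
wrist bottle_mouth [(0.25, [0.4209, -0.0189, 0.0019])]
wrist cap [(0.66, [0.4383, -0.2696, -0.0004])]
wrist crate [(0.71, [0.5854, -0.0387, 0.0025])]
wrist empty_cell []
wrist capped_1 [(0.9, [0.5814, -0.0649, 0.007]), (0.86, [0.5598, -0.1176, 0.0048])]
top bottle [(0.68, [0.4549, 0.2048, -0.0007]), (0.22, [0.546, -0.4219, 0.0008])]
top bottle_mouth [(0.52, [0.4573, 0.2064, 0.1205])]
top cap [(0.45, [0.4384, -0.2743, 0.0017])]
top crate [(0.62, [0.5881, -0.0381, -0.0001])]
top empty_cell [(0.7, [0.4184, -0.0176, -0.003])]
top capped_1 [(0.73, [0.5755, -0.0633, 0.0002]), (0.73, [0.559, -0.1186, 0.001]), (0.55, [0.5442, -0.4212, 0.0012]), (0.53, [0.6173, 0.0379, 0.0064])]
scene bottle [(0.72, [0.4565, 0.2001, -0.0021]), (0.35, [0.6178, 0.0398, -0.0])]
scene bottle_mouth [(0.7, [0.4551, 0.2021, 0.1238])]
scene cap [(0.44, [0.4407, -0.2772, -0.0015])]
scene crate [(0.9, [0.588, -0.0399, -0.0074]), (0.68, [0.5757, -0.0681, 0.0035])]
scene empty_cell [(0.72, [0.5425, -0.4196, -0.0003])]
scene capped_1 [(0.86, [0.575, -0.0678, 0.0047]), (0.6, [0.5576, -0.1191, 0.0085])]
clock 3.8 pos [ 0.3833 -0.1522  0.3039] tool x ang 69.6279988673656 tilt [ 0.  0. -1.] F [-0.2461  0.4318  0.4266]
 -> tool mm [357.9676 -56.3986   3.8898]
```

View pics/w1.png

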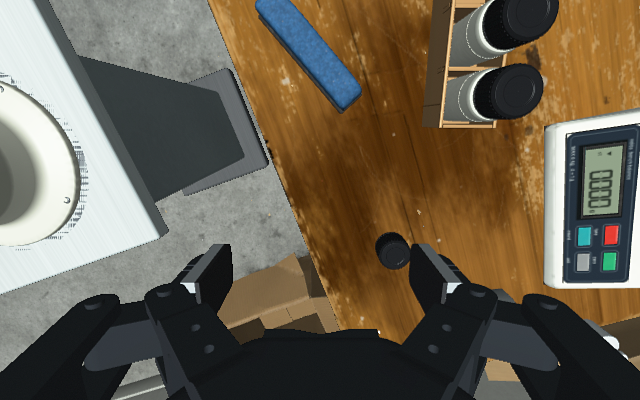

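Call:
apply_moves(turn=[[0,0,0],[0,0,0],[0,0,0],[0,0,0],[0,0,0],[0,0,0],[0,0,0],[0,0,0],[0,0,0],[0,0,0],[0,0,0],[0,0,0]], travel=[[20,-3,0],[35,-6,0],[35,-6,0],[35,-6,0],[35,-6,0],[35,-6,0],[35,-6,0],[35,-6,0],[35,-6,0],[35,-6,0],[23,0,0],[0,0,0]], fingers=[85,85,85,85,85,85,85,85,85,85,85,85])

```text
clock: 4.8
eef_pos: [0.4547, 0.2069, 0.3029]
tcp_rot: [-0.001, 0.82, 0.573, -0.0]
ft_force: [0.2, 0.5, -0.3]
gripper_width: 0.0849
gripper_force: 0.0
```

```bash
python3 - <<'E'
from h import *
pic("wrist","w2.png"); pins(["wrist"],["bottle","bottle_mouth","crate","capped_1"])
go(.4555,.2033,.132)
E
```

```text
wrist bottle [(0.62, [0.4576, 0.1977, 0.001])]
wrist bottle_mouth [(0.58, [0.4561, 0.2024, 0.1249])]
wrist crate []
wrist capped_1 [(0.69, [0.6154, 0.0373, 0.0064])]
clock 5.1 pos [0.4544 0.2022 0.3042] tool x ang 69.53730001384136 tilt [ 0.0005 -0.0001 -1.    ] F [-0.1759  0.8137  0.5656]
 -> tool mm [  1.3986   0.5082 172.1884]
```

View pics/w2.png

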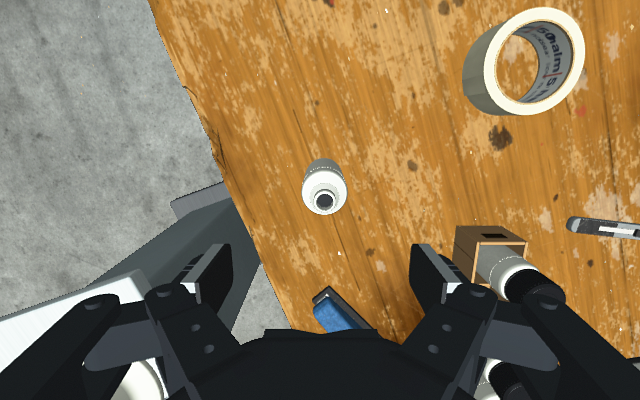

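Call:
apply_moves(turn=[[0,0,0],[0,0,0],[0,0,0],[0,0,0],[0,0,0],[0,0,0],[0,0,0],[0,0,0],[0,0,0],[0,0,0],[0,0,0],[0,0,0]], travel=[[1,1,15],[0,0,30],[0,0,35],[0,0,35],[0,0,30],[0,0,20],[0,0,6],[0,0,0],[0,0,0],[0,0,0],[0,0,0],[0,0,0]], fingers=[85,85,85,85,85,85,85,85,40,40,40,40], squeeze=40)

```text
clock: 6.1
eef_pos: [0.4568, 0.2041, 0.1354]
tcp_rot: [0.001, 0.821, 0.571, 0.002]
ft_force: [0.8, -0.0, 2.8]
gripper_width: 0.0446
gripper_force: 41.2
```

Call:
apply_moves(turn=[[0,0,0],[0,0,0],[0,0,0],[0,0,0],[0,0,0],[0,0,0],[0,0,0],[0,0,0],[0,0,0],[0,0,0]], travel=[[0,0,0],[0,0,0],[0,0,0],[0,0,0],[0,0,0],[0,0,0],[0,0,0],[0,0,0],[0,0,-5],[0,0,0]], fingers=[40,40,40,40,40,40,40,40,40,40])

```text
clock: 6.93
eef_pos: [0.4561, 0.204, 0.1392]
tcp_rot: [0.0, 0.821, 0.571, 0.001]
ft_force: [0.2, 0.0, -1.8]
gripper_width: 0.0447
gripper_force: 41.0
```

Call:
apply_moves(turn=[[0,0,0],[0,0,0],[0,0,0],[0,0,0],[0,0,0],[0,0,0],[0,0,0],[0,0,0]], travel=[[0,0,-15],[0,0,-30],[0,0,-30],[0,0,-30],[0,0,-30],[0,0,-25],[0,0,-10],[0,0,0]], fingers=[40,40,40,40,40,40,40,40])

```text
clock: 7.6
eef_pos: [0.4563, 0.204, 0.3108]
tcp_rot: [0.001, 0.821, 0.571, 0.002]
ft_force: [-0.9, 0.8, -1.5]
gripper_width: 0.0447
gripper_force: 41.2
```

```bash
python3 - <<'E'
from h import *
pins(["scene","top"],["bottle","bottle_mouth","empty_cell","crate","capped_1"])
go(.5968,-.0138,.3)
E
```

```text
scene bottle [(0.81, [0.455, 0.202, 0.1739])]
scene bottle_mouth [(0.58, [0.4568, 0.2004, 0.298])]
scene empty_cell []
scene crate [(0.72, [0.5915, -0.0369, -0.0047])]
scene capped_1 [(0.89, [0.5762, -0.0658, 0.0056]), (0.66, [0.5607, -0.1169, 0.0101]), (0.62, [0.6171, 0.0378, 0.004])]
top bottle []
top bottle_mouth [(0.58, [0.7001, 0.241, 0.0006])]
top empty_cell []
top crate [(0.79, [0.5876, -0.0383, -0.0036])]
top capped_1 [(0.65, [0.6151, 0.0369, 0.0016]), (0.58, [0.5583, -0.1176, 0.007]), (0.55, [0.5752, -0.063, -0.0007])]
clock 8.2 pos [0.4557 0.2038 0.3076] tool x ang 69.62055063392951 tilt [-0.0004 -0.0001 -1.    ] F [ 0.8423  0.4114 -0.9919]
 -> tool mm [-154.8058  208.0058    7.5825]
```

Call:
apply_moves(turn=[[0,0,0],[0,0,0],[0,0,0],[0,0,0],[0,0,0],[0,0,0],[0,0,0],[0,0,0],[0,0,0],[0,0,0],[0,0,0],[0,0,0]], travel=[[-10,14,0],[-20,27,0],[-20,27,0],[-20,27,0],[-20,27,0],[-20,27,0],[-20,27,0],[-20,27,0],[-5,5,0],[0,0,0],[0,0,0],[0,0,0]], fingers=[40,40,40,40,40,40,40,40,40,40,40,40])

```text
clock: 9.2
eef_pos: [0.5964, -0.0129, 0.3081]
tcp_rot: [-0.0, 0.821, 0.571, 0.0]
ft_force: [0.3, 0.8, -1.2]
gripper_width: 0.0449
gripper_force: 41.4
```

```bash
python3 - <<'E'
from h import *
r=pic("wrist","w3.png")
pins(["scene","wrist"],["bottle","bottle_mouth","crate","capped_1"])
go(.597,-.0138,.150)
p=lambda X:(r["K"]@(r["R"]@np.array(X)+r["t"]))
u=np.array([.3486,.9373,0]);c=np.array([.5872,-.0397,0])
for k in(-28,28,84): q=p(c+u*k/1e3+[0,0,.131]); print(k,q[:2]/q[2])
E
```

```text
scene bottle [(0.8, [0.5925, -0.0161, 0.1702]), (0.32, [0.4403, -0.2724, -0.0009])]
scene bottle_mouth [(0.89, [0.5955, -0.0138, 0.2972]), (0.2, [0.545, -0.4191, -0.0002])]
scene crate [(0.93, [0.5897, -0.0406, -0.0026])]
scene capped_1 [(0.96, [0.5589, -0.1219, 0.0063]), (0.94, [0.5745, -0.0673, 0.0042]), (0.78, [0.6163, 0.0371, 0.0007]), (0.53, [0.5954, -0.0154, 0.173])]
wrist bottle [(0.75, [0.5941, -0.0182, 0.1737])]
wrist bottle_mouth [(0.74, [0.5971, -0.0136, 0.297])]
wrist crate [(0.64, [0.5869, -0.0384, -0.0001])]
wrist capped_1 [(0.9, [0.6176, 0.0372, 0.0052])]
clock 9.75 pos [ 0.5967 -0.0138  0.3079] tool x ang 69.62990820156777 tilt [ 0.0001  0.     -1.    ] F [ 0.2084  0.2335 -0.6356]
 -> tool mm [  0.1303   0.229  157.9073]
-28 [319.7472 256.6792]
28 [319.8203 197.0449]
84 [319.9023 130.1345]
```

View pics/w3.png

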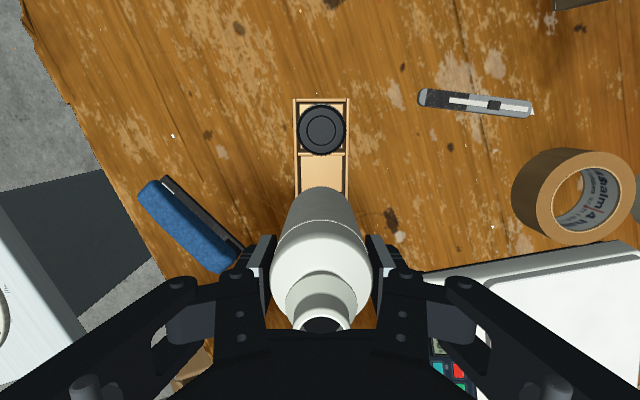

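Call:
apply_moves(turn=[[0,0,0],[0,0,0],[0,0,0],[0,0,0],[0,0,0],[0,0,0],[0,0,0],[0,0,0],[0,0,0],[0,0,0],[0,0,0],[0,0,0]], travel=[[0,1,10],[0,0,20],[0,0,25],[0,0,25],[0,0,20],[0,0,15],[0,0,10],[0,0,10],[0,0,10],[0,0,10],[0,0,3],[0,0,0]], fingers=[40,40,40,40,40,40,40,40,40,40,40,40])

```text
clock: 10.75
eef_pos: [0.5975, -0.014, 0.1489]
tcp_rot: [-0.001, 0.821, 0.571, -0.0]
ft_force: [0.7, 2.8, -3.2]
gripper_width: 0.045
gripper_force: 41.3
```

Call:
apply_moves(turn=[[0,0,0],[0,0,0],[0,0,0],[0,0,0],[0,0,0]], travel=[[0,0,3],[0,0,3],[0,0,2],[0,0,0],[0,0,0]], fingers=[40,40,40,40,40])

```text
clock: 11.17
eef_pos: [0.5981, -0.0142, 0.1422]
tcp_rot: [0.0, 0.821, 0.571, 0.001]
ft_force: [3.0, 3.3, 0.0]
gripper_width: 0.0447
gripper_force: 41.6
```

Call:
apply_moves(turn=[[0,0,0],[0,0,0],[0,0,0],[0,0,0],[0,0,0],[0,0,0]], travel=[[1,0,0],[0,0,1],[0,0,1],[0,0,1],[0,0,0],[0,0,0]], fingers=[40,40,40,40,40,40])

```text
clock: 11.67
eef_pos: [0.5979, -0.0135, 0.1394]
tcp_rot: [0.0, 0.821, 0.571, -0.0]
ft_force: [-1.2, 1.8, 4.3]
gripper_width: 0.0453
gripper_force: 41.9
```

```bash
python3 - <<'E'
from h import *
pins(["scene"],["bottle","bottle_mouth"])
go(.597,-.0138,.138)
E
```

```text
scene bottle [(0.78, [0.5985, -0.0128, 0.0026])]
scene bottle_mouth [(0.72, [0.5954, -0.016, 0.1308])]
clock 11.8167 pos [ 0.5979 -0.0135  0.1394] tool x ang 69.61442169411596 tilt [-0.     -0.0003 -1.    ] F [-2.5071  1.5246  5.3761]
 -> tool mm [-0.6079 -0.787   1.4289]
```

Call:
apply_moves(turn=[[0,0,0],[0,0,0],[0,0,0],[0,0,0]], travel=[[0,0,1],[0,0,1],[0,0,0],[0,0,0]], fingers=[40,40,40,40])

```text
clock: 12.15
eef_pos: [0.598, -0.0134, 0.1394]
tcp_rot: [0.0, 0.821, 0.571, 0.0]
ft_force: [-6.0, 2.4, 13.6]
gripper_width: 0.045
gripper_force: 42.9
```

Call:
apply_moves(turn=[[0,0,0],[0,0,0],[0,0,0],[0,0,0],[0,0,0],[0,0,0],[0,0,0],[0,0,0],[0,0,0],[0,0,0],[0,0,0],[0,0,0]], travel=[[0,0,-2],[0,0,-1],[0,0,0],[0,0,0],[0,0,0],[0,0,0],[0,0,0],[0,0,0],[0,0,0],[0,0,0],[0,0,0],[0,0,0]], fingers=[40,40,40,55,65,75,80,80,80,80,80,80])

```text
clock: 13.15
eef_pos: [0.5981, -0.0134, 0.1399]
tcp_rot: [0.0, 0.821, 0.571, 0.0]
ft_force: [0.1, -1.2, -0.3]
gripper_width: 0.0801
gripper_force: 0.0
```

Call:
apply_moves(turn=[[0,0,0],[0,0,0],[0,0,0],[0,0,0],[0,0,0],[0,0,0],[0,0,0],[0,0,0],[0,0,0],[0,0,0],[0,0,0],[0,0,0]], travel=[[0,0,-5],[0,0,-10],[0,0,-15],[0,0,-25],[0,0,-30],[0,0,-30],[0,0,-30],[0,0,-20],[0,0,-5],[0,0,0],[0,0,0],[0,0,0]], fingers=[80,80,80,80,80,80,80,80,80,80,80,80])

```text
clock: 14.15
eef_pos: [0.5977, -0.0133, 0.3075]
tcp_rot: [-0.001, 0.821, 0.571, -0.001]
ft_force: [0.3, 0.3, -0.2]
gripper_width: 0.0802
gripper_force: 0.0
```

```bash
python3 - <<'E'
from h import *
r=pic("wrist","w4.png")
pins(["scene","top","wrist"],["bottle","bottle_mouth","capped_1","cap","cap_top"])
go(.44,-.274,.3)
E
```

```text
scene bottle [(0.61, [0.5938, -0.0188, 0.0049]), (0.61, [0.6178, 0.0358, 0.0012])]
scene bottle_mouth [(0.68, [0.6006, 0.4582, -0.0045]), (0.54, [0.5994, -0.0118, 0.1273])]
scene capped_1 [(0.9, [0.6176, 0.0376, 0.0021]), (0.85, [0.5739, -0.0663, 0.0063]), (0.58, [0.5599, -0.1217, 0.0104]), (0.18, [0.5941, -0.0186, 0.0059])]
scene cap [(0.44, [0.4429, -0.2763, -0.0012]), (0.36, [0.5994, 0.4591, -0.0028])]
scene cap_top [(0.48, [0.4417, -0.2753, 0.0297])]
top bottle [(0.44, [0.5969, -0.0124, 0.0031]), (0.41, [0.5975, 0.4538, 0.0011])]
top bottle_mouth [(0.43, [0.5984, -0.0135, 0.1266])]
top capped_1 [(0.59, [0.5763, -0.0654, 0.0018]), (0.54, [0.5582, -0.1149, 0.0055]), (0.44, [0.6133, 0.0357, 0.0072])]
top cap [(0.46, [0.4396, -0.2717, 0.002])]
top cap_top [(0.5, [0.4387, -0.2768, 0.0308])]
wrist bottle [(0.94, [0.5971, -0.0194, 0.0046])]
wrist bottle_mouth [(0.7, [0.597, -0.0154, 0.1291]), (0.3, [0.599, -0.0184, 0.0031])]
wrist capped_1 [(0.88, [0.615, 0.0394, 0.0071]), (0.86, [0.5788, -0.0673, 0.0064])]
wrist cap []
wrist cap_top []
clock 15.1 pos [ 0.5981 -0.0134  0.3099] tool x ang 69.62247430370046 tilt [ 0. -0. -1.] F [-0.3666 -0.6235  1.1274]
 -> tool mm [-299.3667  -57.4108    9.8807]
```

View pics/w4.png

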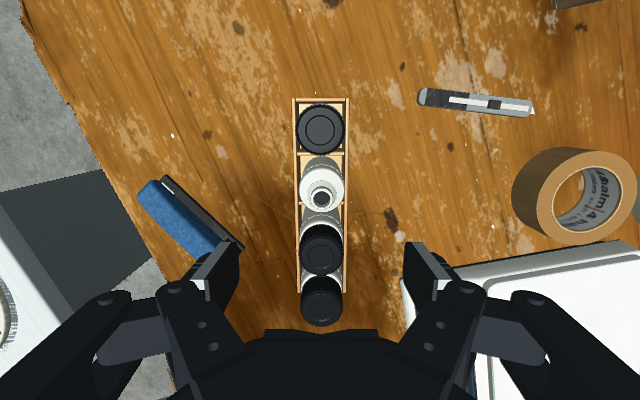

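Call:
apply_moves(turn=[[0,0,0],[0,0,0],[0,0,0],[0,0,0],[0,0,0],[0,0,0],[0,0,0],[0,0,0],[0,0,0],[0,0,0],[0,0,0],[0,0,0]], travel=[[-20,-4,0],[-35,-7,0],[-35,-7,0],[-35,-7,0],[-35,-7,0],[-35,-7,0],[-35,-7,0],[-35,-7,0],[-25,-4,0],[-9,0,0],[0,0,0],[0,0,0]], fingers=[80,80,80,80,80,80,80,80,80,80,80,80])

```text
clock: 16.1
eef_pos: [0.4407, -0.2736, 0.3099]
tcp_rot: [-0.0, 0.821, 0.571, 0.0]
ft_force: [0.2, -0.1, -0.1]
gripper_width: 0.0802
gripper_force: 0.0
```

```bash
python3 - <<'E'
from h import *
r=pic("wrist","w5.png")
pins(["wrist"],["cap","cap_top"])
def back(r,u,v,z):
    d=r["R"].T@np.linalg.solve(r["K"],[u,v,1]); c=-r["R"].T@r["t"]; return c+d*(z-c[2])/d[2]
f=r["frame"]
for d in bot.trace("cap","wrist")[:2]:
    v,u=np.nonzero(d["region"]); print(d["conf"],u.min(),u.max(),v.min(),v.max(),u.mean(),v.mean(),"c at z=.015",back(r,u.mean(),v.mean(),.018))
g=cv2.imread("pics/w4.png"); s,R,p=state()
# mouth: w4 was taken at TCP (.5981,-.0134,.3099), same orientation: shift
b=back(r,321.5,198,.128)+np.array([.5981,-.0134,.3099])-p; print("mouth",b, "(z shift ignored)")
go(.44,-.2745,.08)
cv2.imwrite("pics/w5c.png",cv2.resize(np.hstack([g[160:240,280:360],f[160:240,280:360,::-1]]),None,fx=5,fy=5))
E
```

```text
wrist cap [(0.78, [0.4378, -0.2729, -0.0038])]
wrist cap_top [(0.61, [0.4403, -0.2812, 0.0302])]
0.69 304 337 157 193 320.4695740365112 175.1237322515213 c at z=.015 [ 0.4409 -0.2768  0.018 ]
mouth [ 0.5989 -0.0174  0.1281] (z shift ignored)
clock 16.35 pos [ 0.4412 -0.2727  0.3098] tool x ang 69.73544508367505 tilt [ 0.0001  0.0002 -1.    ] F [-0.3184  0.1941 -0.3021]
 -> tool mm [ -2.122   -0.5061 229.8489]
```

View pics/w5c.png

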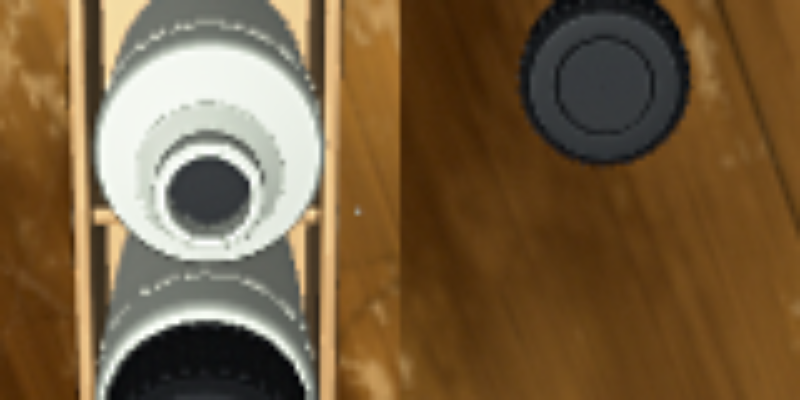

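```bash
cat >> h.py <<'E'
def back(r,u,v,z):
    d=r["R"].T@np.linalg.solve(r["K"],[u,v,1]); c=-r["R"].T@r["t"]; return c+d*(z-c[2])/d[2]
def circ(f,u,v,r0,r1,p2=12):
    g=cv2.resize(cv2.cvtColor(f,cv2.COLOR_RGB2GRAY)[v-30:v+30,u-30:u+30],None,fx=8,fy=8,interpolation=cv2.INTER_CUBIC)
    c=cv2.HoughCircles(cv2.GaussianBlur(g,(9,9),2),cv2.HOUGH_GRADIENT,1,100,param1=60,param2=p2,minRadius=r0*8,maxRadius=r1*8)
    return None if c is None else [(round(a/8+u-30,2),round(b/8+v-30,2),round(q/8,2)) for a,b,q in c[0][:4]]
E
python3 - <<'E'
from h import *
r=bot.read_camera("wrist"); s,R,p=state()
print(circ(r["frame"],321,177,13,19),circ(r["frame"],321,177,8,12))
c=back(r,321.2,177,.03); print(c,1000*R.T@(c-p)); np.savez("cap0.npz",p=p,R=R)
# wrist cam in tool frame
print("cam in tool",1000*R.T@(-r["R"].T@r["t"]-p))
E
```

```text
[(np.float32(319.44), np.float32(175.69), np.float32(18.51))] None
[ 0.4421 -0.2764  0.03  ] [ -2.9752   2.1669 279.897 ]
cam in tool [ 65.5954   1.5082 -69.2978]
```

Call:
apply_moves(turn=[[0,0,0],[0,0,0],[0,0,0],[0,0,0],[0,0,0],[0,0,0],[0,0,0],[0,0,0],[0,0,0],[0,0,0],[0,0,0]], travel=[[-3,1,10],[0,0,30],[0,0,35],[0,0,35],[0,0,35],[0,0,35],[0,0,30],[0,0,15],[0,0,9],[0,0,0],[0,0,0]], fingers=[80,80,80,80,80,80,80,80,80,80,80])

```text
clock: 17.32
eef_pos: [0.4406, -0.277, 0.0761]
tcp_rot: [0.0, 0.821, 0.571, 0.0]
ft_force: [1.0, 0.8, 0.9]
gripper_width: 0.08
gripper_force: 0.0
```

Call:
apply_moves(turn=[[0,0,0],[0,0,0],[0,0,0],[0,0,0],[0,0,0],[0,0,0],[0,0,0],[0,0,0],[0,0,0],[0,0,0]], travel=[[0,0,0],[0,0,0],[0,0,0],[0,0,0],[0,0,0],[0,0,0],[0,0,0],[0,0,0],[0,0,0],[0,0,0]], fingers=[60,50,45,36,36,36,36,36,36,36], squeeze=60)

```text
clock: 18.15
eef_pos: [0.4412, -0.2775, 0.0778]
tcp_rot: [0.001, 0.821, 0.571, 0.001]
ft_force: [-1.3, -0.1, 6.2]
gripper_width: 0.0409
gripper_force: 61.0
```

```bash
python3 - <<'E'
from h import *
s,R,p=state(); d=np.load("cap0.npz"); print(p,1000*R.T@(p-d["p"]),s["gripper_width"],s["ft_force"]); np.savez("grip.npz",p=p)
E
```

```text
[ 0.4412 -0.2775  0.0778] [ -4.1438   0.9561 232.091 ] 0.04089407631986478 [-1.3014 -0.1453  6.1519]
```

Call:
apply_moves(turn=[[0,0,0],[0,0,0],[0,0,0],[0,0,0],[0,0,0],[0,0,0],[0,0,0],[0,0,0],[0,0,0],[0,0,0],[0,0,0],[0,0,0]], travel=[[0,0,-5],[0,0,-15],[0,0,-30],[0,0,-35],[0,0,-35],[0,0,-35],[0,0,-35],[0,0,-35],[0,0,-35],[0,0,-35],[0,0,-25],[0,0,-10]], fingers=[36,36,36,36,36,36,36,36,36,36,36,36])

```text
clock: 19.15
eef_pos: [0.4402, -0.2768, 0.4111]
tcp_rot: [0.003, 0.821, 0.571, 0.001]
ft_force: [0.6, 0.5, 0.8]
gripper_width: 0.0407
gripper_force: 60.7
```

```bash
python3 - <<'E'
from h import *
pins(["wrist"],["cap"]); go(.599,-.0120,.408)
E
```

```text
wrist cap [(0.81, [0.4381, -0.273, 0.3341])]
clock 19.25 pos [ 0.4405 -0.2771  0.408 ] tool x ang 69.62020237705393 tilt [ 0.0031 -0.0023 -1.    ] F [ 0.5345 -0.5777 -0.6813]
 -> tool mm [303.6711  56.2879  -0.1346]
```

Call:
apply_moves(turn=[[0,0,0],[0,0,0],[0,0,0],[0,0,0],[0,0,0],[0,0,0],[0,0,0],[0,0,0],[0,0,0],[0,0,0],[0,0,0],[0,0,0]], travel=[[20,4,0],[35,7,0],[35,7,0],[35,7,0],[35,7,0],[35,7,0],[35,7,0],[35,7,0],[25,3,0],[14,0,0],[0,0,0],[0,0,0]], fingers=[36,36,36,36,36,36,36,36,36,36,36,36])

```text
clock: 20.25
eef_pos: [0.5986, -0.0115, 0.404]
tcp_rot: [-0.001, 0.821, 0.571, -0.001]
ft_force: [-0.9, 0.0, -0.9]
gripper_width: 0.0408
gripper_force: 60.7
```

```bash
python3 - <<'E'
from h import *
r=pic("wrist","w6.png"); s,R,p=state(); f=r["frame"]; print(p,np.array(s["ft_force"]))
print([(round(d["conf"],2),d["position"]) for d in bot.pinpoint("bottle_mouth","wrist")][:3])
cv2.imwrite("pics/w6c.png",np.hstack([cv2.resize(f[140:220,280:360,::-1],(400,400),interpolation=cv2.INTER_CUBIC),cv2.resize(f[::,120:520,::-1],(400,400))]))
np.savez("m6.npz",p=p,K=r["K"],R=r["R"],t=r["t"])
E
```

```text
[ 0.5984 -0.0123  0.4047] [-0.1739 -0.1603 -0.4709]
[(0.82, [0.5958, -0.0127, 0.1288])]
```

View pics/w6c.png

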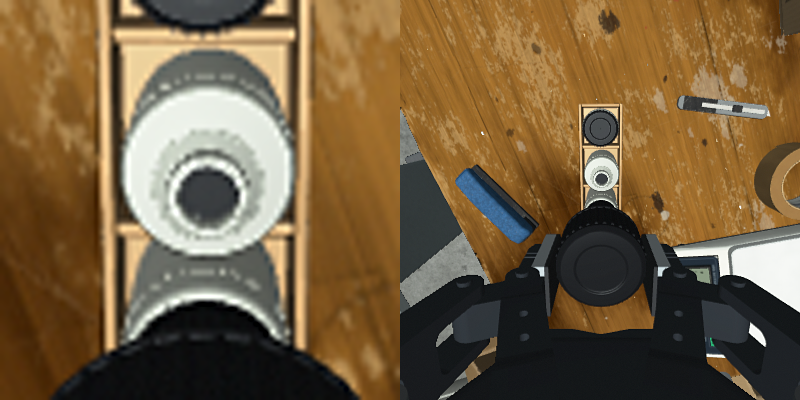

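```bash
python3 - <<'E'
from h import *
d=np.load("m6.npz"); s,R,p=state(); c0=np.load("cap0.npz")["p"]; g=np.load("grip.npz")["p"]
m=back(d,321.6,179.2,.128); mo=1000*R.T@(m-d["p"]); print("mouth",m,mo)
co=np.array([-2.98,2.17,0])-1000*R.T@(g-c0); print("cap in hand",co[:2])
h=back(d,320.3,270,p[2]-.0475);print("cap in hand from w6",1000*R.T@(h-d["p"]))
print("move",(mo-co)[:2]); 
r=bot.read_camera("wrist");f=r["frame"]; cv2.imwrite("pics/w7.png",cv2.resize(f[210:330,250:390,::-1],None,fx=4,fy=4,interpolation=cv2.INTER_CUBIC))
go(p[0],p[1],.20)
E
```

```text
mouth [ 0.5985 -0.0172  0.128 ] [ -4.3616   1.9851 276.7014]
cap in hand [1.1507 0.3118]
cap in hand from w6 [ 2.8486  1.1836 46.8805]
move [-5.5123  1.6733]
clock 20.4 pos [ 0.5982 -0.0129  0.4058] tool x ang 69.51749786626537 tilt [-0.0003 -0.0005 -1.    ] F [ 0.4672 -0.8426 -0.827 ]
 -> tool mm [  0.2925   0.01   205.7872]
```

View pics/w7.png

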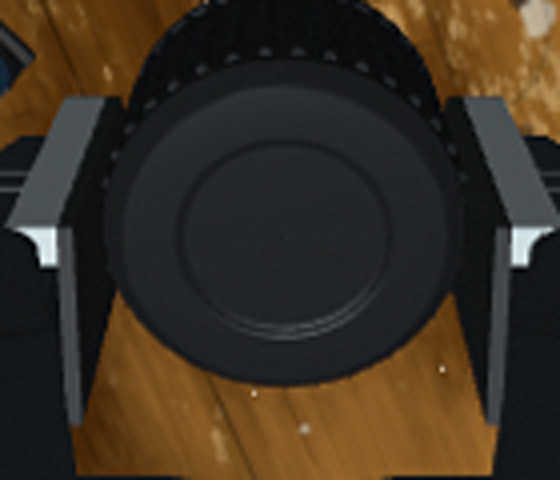

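Call:
apply_moves(turn=[[0,0,0],[0,0,0],[0,0,0],[0,0,0],[0,0,0],[0,0,0],[0,0,0],[0,0,0],[0,0,0],[0,0,0]], travel=[[-3,0.7,10],[-3,0,25],[0,0,30],[0,0,30],[0,0,30],[0,0,25],[0,0,20],[0,0,10],[0,0,0],[0,0,0]], fingers=[36,36,36,36,36,36,36,36,36,36])

```text
clock: 21.23
eef_pos: [0.5972, -0.0181, 0.2266]
tcp_rot: [0.0, 0.821, 0.57, 0.0]
ft_force: [-0.9, -0.2, -0.0]
gripper_width: 0.0408
gripper_force: 60.7
```

```bash
python3 - <<'E'
from h import *
from itertools import product
for i in range(2):
  for c in ("scene","top","wrist"):
    bot.read_camera(c)
    for n in ("bottle_mouth","cap","cap_top","bottle"):
        print(c,n,[(round(d["conf"],2),np.round(d["position"],4).tolist()) for d in bot.pinpoint(n,c)][:2])
go(.5955,-.018,.19)
E
```

```text
scene bottle_mouth [(0.61, [0.5984, -0.0132, 0.1263])]
scene cap []
scene cap_top [(0.47, [0.5973, -0.0171, 0.1777])]
scene bottle [(0.53, [0.5937, -0.0141, 0.0019])]
top bottle_mouth [(0.59, [0.595, -0.0122, 0.1303])]
top cap []
top cap_top []
top bottle [(0.45, [0.5956, -0.0156, 0.0046])]
wrist bottle_mouth []
wrist cap [(0.95, [0.5953, -0.0135, 0.1463])]
wrist cap_top [(0.76, [0.5972, -0.0188, 0.1803])]
wrist bottle [(0.56, [0.5975, -0.02, 0.0045])]
scene bottle_mouth [(0.61, [0.5944, -0.0144, 0.1281]), (0.17, [0.5988, -0.0152, 0.1448])]
scene cap []
scene cap_top [(0.54, [0.5958, -0.0201, 0.1775])]
scene bottle [(0.79, [0.5971, -0.0185, 0.0023]), (0.25, [0.5786, -0.0694, 0.0037])]
top bottle_mouth [(0.58, [0.5979, -0.0142, 0.1287])]
top cap []
top cap_top [(0.24, [0.5972, -0.0133, 0.0019])]
top bottle [(0.37, [0.5945, -0.0143, 0.0021])]
wrist bottle_mouth []
wrist cap [(0.72, [0.5989, -0.0115, 0.1447])]
wrist cap_top [(0.9, [0.5962, -0.0163, 0.1824])]
wrist bottle [(0.86, [0.5974, -0.0185, 0.0054])]
clock 22.7333 pos [ 0.5973 -0.0173  0.2259] tool x ang 69.62269599550153 tilt [-0.0001  0.     -1.    ] F [-0.0771  0.2789 -0.4253]
 -> tool mm [-1.239  -1.4587 35.8637]
```

Call:
apply_moves(turn=[[0,0,0],[0,0,0],[0,0,0],[0,0,0],[0,0,0],[0,0,0],[0,0,0]], travel=[[0,0,5],[0,0,5],[0,0,4],[0,0,3],[0,0,3],[0,0,0],[0,0,0]], fingers=[36,36,36,36,36,36,36])

```text
clock: 23.32
eef_pos: [0.5972, -0.0173, 0.2056]
tcp_rot: [-0.0, 0.821, 0.571, -0.0]
ft_force: [-0.0, 0.8, -0.4]
gripper_width: 0.0406
gripper_force: 60.7
```

Call:
apply_moves(turn=[[0,0,0],[0,0,0],[0,0,0],[0,0,0],[0,0,0],[0,0,0],[0,0,0]], travel=[[0,0,2],[0,0,2],[0,0,2],[0,0,1],[0,0,1],[0,0,0],[0,0,0]], fingers=[36,36,36,36,36,36,36])

```text
clock: 23.9
eef_pos: [0.5973, -0.0173, 0.1978]
tcp_rot: [-0.0, 0.821, 0.571, -0.0]
ft_force: [-0.4, -0.1, 0.3]
gripper_width: 0.0407
gripper_force: 60.7
```

Call:
apply_moves(turn=[[0,0,0],[0,0,0],[0,0,0],[0,0,0],[0,0,0],[0,0,0]], travel=[[0,0,1],[0,0,1],[0,0,1],[0,0,1],[0,0,0],[0,0,0]], fingers=[36,36,36,36,36,36])

```text
clock: 24.4
eef_pos: [0.5973, -0.0174, 0.1937]
tcp_rot: [-0.0, 0.821, 0.571, -0.0]
ft_force: [0.0, -0.1, -0.6]
gripper_width: 0.0409
gripper_force: 60.7
```

Call:
apply_moves(turn=[[0,0,0],[0,0,0],[0,0,0],[0,0,0],[0,0,0],[0,0,0]], travel=[[0,0,1],[0,0,1],[0,0,1],[0,0,0],[0,0,0],[0,0,0]], fingers=[36,36,36,36,36,36])

```text
clock: 24.9
eef_pos: [0.5973, -0.0174, 0.1909]
tcp_rot: [0.0, 0.821, 0.571, -0.0]
ft_force: [0.0, -0.1, 0.1]
gripper_width: 0.0406
gripper_force: 60.7
```

Call:
apply_moves(turn=[[0,0,0],[0,0,0],[0,0,0],[0,0,0],[0,0,0]], travel=[[0,0,1],[0,0,1],[0,0,1],[0,0,0],[0,0,0]], fingers=[36,36,36,36,36])

```text
clock: 25.32
eef_pos: [0.5973, -0.0174, 0.1878]
tcp_rot: [-0.0, 0.821, 0.571, -0.0]
ft_force: [-0.3, 0.2, 0.4]
gripper_width: 0.0409
gripper_force: 60.7
```

Call:
apply_moves(turn=[[0,0,0],[0,0,0],[0,0,0],[0,0,0]], travel=[[0,0,1],[0,0,1],[0,0,0],[0,0,0]], fingers=[36,36,36,36])

```text
clock: 25.65
eef_pos: [0.5975, -0.0174, 0.1865]
tcp_rot: [0.0, 0.821, 0.571, 0.0]
ft_force: [-1.1, -0.3, 4.7]
gripper_width: 0.0411
gripper_force: 61.1
```

Call:
apply_moves(turn=[[0,0,0],[0,0,0],[0,0,0],[0,0,0],[0,0,0],[0,0,0]], travel=[[0,0,0],[0,0,1],[0,0,1],[0,0,1],[0,0,0],[0,0,0]], fingers=[36,36,36,36,36,36], squeeze=90)

```text
clock: 26.15
eef_pos: [0.5969, -0.0173, 0.1815]
tcp_rot: [-0.001, 0.821, 0.571, -0.001]
ft_force: [0.1, 0.1, -2.0]
gripper_width: 0.0402
gripper_force: 90.7
```

Call:
apply_moves(turn=[[0,0,0],[0,0,0],[0,0,0],[0,0,0],[0,0,0]], travel=[[0,0,1],[0,0,1],[0,0,0],[0,0,0],[0,0,0]], fingers=[36,36,36,36,36])

```text
clock: 26.57
eef_pos: [0.5973, -0.0174, 0.1807]
tcp_rot: [-0.0, 0.821, 0.571, -0.0]
ft_force: [0.7, -0.2, -1.9]
gripper_width: 0.04
gripper_force: 90.7
```

Call:
apply_moves(turn=[[0,0,0],[0,0,0],[0,0,0],[0,0,0],[0,0,0],[0,0,0]], travel=[[0,0,1],[0,0,1],[0,0,1],[0,0,1],[0,0,0],[0,0,0]], fingers=[36,36,36,36,36,36])

```text
clock: 27.07
eef_pos: [0.5979, -0.0174, 0.1791]
tcp_rot: [0.001, 0.821, 0.571, 0.001]
ft_force: [-1.2, 1.0, 7.4]
gripper_width: 0.0397
gripper_force: 91.5
```

```bash
python3 - <<'E'
from h import *
pins(["scene","wrist"],["cap","cap_top","bottle","bottle_mouth","capped_1"]); go(.5973,-.0174,.17)
E
```

```text
scene cap [(0.74, [0.5878, -0.0389, -0.006]), (0.67, [0.5992, -0.0157, 0.1017])]
scene cap_top [(0.56, [0.5971, -0.0196, 0.1273])]
scene bottle [(0.78, [0.5965, -0.0163, -0.0011])]
scene bottle_mouth [(0.58, [0.5985, -0.0165, 0.1287])]
scene capped_1 [(0.76, [0.6174, 0.0396, 0.0005]), (0.72, [0.5754, -0.0672, 0.0044])]
wrist cap [(0.83, [0.6014, -0.0124, 0.0979])]
wrist cap_top [(0.66, [0.5979, -0.021, 0.1328])]
wrist bottle [(0.85, [0.598, -0.0206, 0.0033])]
wrist bottle_mouth []
wrist capped_1 [(0.79, [0.6152, 0.0411, 0.0064])]
clock 27.6667 pos [ 0.5979 -0.0174  0.1791] tool x ang 69.62619839945381 tilt [ 0.0032 -0.0002 -1.    ] F [-1.4477 -0.5126  7.0303]
 -> tool mm [-0.2276 -0.5517  9.063 ]
```

Call:
apply_moves(turn=[[0,0,0],[0,0,0],[0,0,0],[0,0,0],[0,0,0],[0,0,0]], travel=[[0,0,0.4],[0,0,0.4],[0,0,0],[0,0,0],[0,0,0],[0,0,0]], fingers=[36,36,36,36,36,36])

```text
clock: 28.17
eef_pos: [0.5981, -0.0174, 0.179]
tcp_rot: [0.001, 0.821, 0.571, 0.002]
ft_force: [-1.8, 0.7, 9.0]
gripper_width: 0.0401
gripper_force: 91.6
```

Call:
apply_moves(turn=[[0,0,0],[0,0,0],[0,0,0],[0,0,0],[0,0,0],[0,0,0]], travel=[[0,0,0.4],[0,0,0],[0,0,0],[0,0,0],[0,0,0],[0,0,0]], fingers=[36,36,36,36,36,36])

```text
clock: 28.67
eef_pos: [0.5982, -0.0174, 0.179]
tcp_rot: [0.002, 0.821, 0.571, 0.002]
ft_force: [-1.5, -0.6, 10.6]
gripper_width: 0.04
gripper_force: 91.8
```

```bash
python3 - <<'E'
from h import *
go(.5973,-.0174,.17); print(bot.close_job())
E
```

```text
clock 28.6667 pos [ 0.5982 -0.0174  0.179 ] tool x ang 69.62307057364454 tilt [ 0.0049 -0.0004 -1.    ] F [-1.471  -0.5761 10.5534]
 -> tool mm [-0.2941 -0.8648  9.0391]
the job is handed in; nothing more can be done
None
```

The open bottle stands in the empty cell with its cap pressed down to the stop, and I handed the job in at 28.7 s with the hand still pushing at about 10.6 N; the hand-in gave no verdict back.

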